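# Pack a spring saddle and its dust cap, heavy part lowest

### The job

Pack this order into the empty grey sheet-metal box: first lay the heavy cast-iron spring saddle (the block with a low bolt ear at each end) flat on the bottom of the box, right way up, then put the light steel dust cap (the closed, plain round one) on the middle of the saddle's top face, the same way up as it stands now. Set both down gently, do not drop them, and let go.

Things in the scene. Friction and masses are not known exactly. Their poses are not given: they have to be found in the camera images.
- box: Open-topped, empty grey sheet-metal box, fixed to the bench. Outside 190 (its x) by 220 (its y) by 50 high, walls and floor 5 thick, so inside 180 by 210 and 45 deep. It stands turned by up to about 15 degrees. Origin: centre of its underside; z up.
- box_in (a point): Centre of the box's inner floor, 5 mm above the bench; axes as the box's.
- saddle: Dark cast-iron spring saddle, about 0.8 kg (0.64 to 0.96): a square block 50 by 50 by 40 high with a flat top, and at each end along its x a low ear 22 long, 44 wide, 14 high with a bolt hole, 94 overall. Grip it across its y (50 mm, flat sides). Stands on the bench right way up, at any yaw. Origin: centre of its underside; x along the ears, z up; the top face is at z = 40.
- cap: Pale bare-steel dust cap, 0.06 kg: a plain round drum, 46 diameter, 26 high, straight-sided, with closed flat top (no hole) and slightly rounded edges. Stands on the bench; grip it across the diameter in any direction. Origin: centre of its underside; z up.
Things that resemble listed ones, but are neither listed nor needed, are in the scene too. What is shaped like the cap but yellow is not meant.

How it is judged:
By the outcome, as a careful person would: the job done as asked, in the order asked, and still so for the second after the job is handed in, with the robot touching nothing.
It also fails if it takes over 56 s, if anything falls off the work surface, if the arm or the gripper's body presses on something with over 40 N, if the wrist force passes 120 N, or if a joint passes its speed limit or range.

### The arm

A 7-joint arm with a two-finger parallel gripper is mounted at the origin on the work surface. World frame = base frame: x ahead of the robot, y to its left, z up, the work surface at z = 0. Lengths are in m, angles in degrees, forces in N, time in s.
With the tool pointing down it reaches from about 0.425 to 0.95 m from the base axis. Payload 4.7 kg.
Tool frame: the origin (TCP) lies midway between the tips of the shut fingers; the grasp point (between the pads) lies 19 mm behind it; y points along the fingers, z is the direction in which the jaws open and shut, and the axes are right-handed (so a half turn about y gives the same grasp; the last joint's range is limited). The gripper opens to 85 mm and grips with 20 to 120 N. Pads are 22 mm wide; open, the fingers measure 114 mm over their backs; the gripper's body (76 mm by 85 mm) begins 54 mm behind the grasp point. The pads swing forward as they close: fully open they stand 13 mm farther back than shut.
Start: joints at [-68.635, 26.849, -2.785, 87.806, 1.381, 65.374, -4.715], TCP at [0.264, 0.621, 0.231] pointing down, gripper open.
Joint ranges: [-148.3, 148.3], [-19.14, 114.17], [-79.39, 73.82], [5.75, 140.21], [-59.74, 239.74], [12.07, 113.84], [-152.46, 152.46]. Speed limits (degrees/s): [147.25, 147.25, 180, 180, 180, 180, 180].

### API

Orientations are given as [roll, pitch, yaw] about the fixed x, y, z axes, in that order (R = Rz(yaw) Ry(pitch) Rx(roll)).
In Python, from bench import env gives the robot as it stands.
- The arm moves only by the tool play_rows, never from a script. Its argument "deltas" is a list of rows, each an object of numbers: "tx", "ty", "tz": the shift along the world's x, y, z in cm; "wx", "wy", "wz": the turn, a rotation vector about the world's x, y, z in degrees. In form: [{"tx": .., "ty": .., "tz": .., "wx": .., "wy": .., "wz": ..}, ...]. A call has 1 to 20 rows; each row is the pose to reach, as a shift and turn from the pose measured when the call began; what a row does not reach only later rows make up. A row lasts 1/12 s, in which the tool goes at most 41.7 mm and 7.16 degrees, less where a joint would pass 70% of its speed; a pose out of reach is approached as far as the arm can. A call with a gripper value outside its range is refused whole. "gripper" is the finger opening in cm, from 0 to 8.54, set as the call begins (left out, the last holds). The fingers move at their own pace and stop on an object; the grip force is fixed at half the most. Time passes only in rows, so rows that repeat a pose let the fingers close. It gives the time, the measured TCP pose, the force and the opening at its end, in the units of the state.
- env.read_state(): the state, without advancing time (a new reading comes with each control period).
- env.read_camera(name): name is "side" or "top" or "wrist"; returns the picture (420x560x3 uint8, blue, green, red); there is no depth.
- env.get_calibration(name): a dict with "fx", "fy", "cx", "cy" (pixels), "world_from_camera" (4x4, takes a point from camera to world coordinates). Camera axes: x right, y down, z forward; pixel columns grow to the right and rows downward; lengths in m; the calibration is good to about 2 mm. The wrist camera is an equidistant fisheye: a pixel r from the principal point sees the ray r / f radians off the axis. A picture is of the moment at which its call begins: read the wrist's pose just before it. get_calibration takes no time and is no camera call; for the wrist camera it gives the pose at the moment of the call.
- env.job_done(): hands the job in, once; it reports no verdict.
Trained networks look in the newest picture that a camera, given by its name, has taken for a name from the list of things; names that differ only in an ending like _2 or _b are one class to them, and where a whole thing is asked for, a point or a joint stands for the part that bears it (a point fixed in the world has none). Each returns a list of dicts, best first, with "conf" (0 to 1); they miss things now and then, are a little off and sometimes report something else, mostly with a low value. They report only what shows in the picture. A call takes as long as a camera call. They do not tell look-alikes from the thing itself.
- env.look_for(camera, label): "rect" ([left, top, right, bottom] in pixels, round what is visible of it).
- env.tip_of(camera, label): "position" ([row, column] in pixels: a listed point, or the origin of a listed thing).
The state is a dict: "clock": time; "joints": joint angles; "qvel": joint speeds; "joint_torque": joint torques, N m; "tool_pos": TCP position; "eef_rot": TCP orientation; "force": force on the tool from outside, world axes, zero at the start; "torque": the same for the moment, N m; "grip_width": finger opening in m.
Only numpy, scipy, OpenCV 4.12 (cv2) and the standard library are available. Lean on these libraries where they do the work, as an engineer would, in place of code of your own. Each camera call takes 0.05 s, during which the arm holds its last target. There are 200 camera calls.

## Working session

There is one attempt and no reset: what is moved stays moved. The work goes in short steps, Python scripts to look and compute and a tool call to move; the robot and the scene stay as the last step left them, time stands still between calls to the robot, and variables do not carry over. Pictures are saved under pics/ and viewed, about 8 in all and at most 12, crops included, and the job is handed in when it is done.

Besides the shell and the picture viewer there is one more tool, called after "Call:" as name(argument=value, ...), one argument or row to a line, values as JSON. play_rows: Moves the arm, as the interface text tells. Its arguments: {"type":"object","properties":{"deltas":{"type":"array","items":{"type":"object","properties":{"tx":{"type":"number"},"ty":{"type":"number"},"tz":{"type":"number"},"wx":{"type":"number"},"wy":{"type":"number"},"wz":{"type":"number"}}}},"gripper":{"type":"number"}},"required":["deltas"]}

```bash
mkdir -p pics; cat > h.py <<'E'
import numpy as np, cv2
from bench import env
def ray(cam,row,col,cal=None):
    c=cal or env.get_calibration(cam); T=np.array(c["world_from_camera"])
    x=(col-c["cx"])/c["fx"]; y=(row-c["cy"])/c["fy"]
    if cam=="wrist":
        r=np.hypot(x,y); s=np.sin(r)/r if r>1e-9 else 1; d=np.array([x*s,y*s,np.cos(r)])
    else: d=np.array([x,y,1.])
    return T[:3,3],T[:3,:3]@d
def at(cam,row,col,z,cal=None):
    o,d=ray(cam,row,col,cal); return o+d*(z-o[2])/d[2]
def proj(cam,p,cal=None):
    c=cal or env.get_calibration(cam); T=np.array(c["world_from_camera"])
    q=T[:3,:3].T@(np.array(p)-T[:3,3])
    if cam=="wrist":
        n=np.hypot(q[0],q[1]); t=np.arctan2(n,q[2]); q=np.array([q[0]/n*t,q[1]/n*t])
    else: q=q[:2]/q[2]
    return c["fy"]*q[1]+c["cy"],c["fx"]*q[0]+c["cx"]
E
python3 - <<'E'
from h import *
s=env.read_state(); print({k:np.round(s[k],3) for k in ("clock","tool_pos","eef_rot","force","grip_width")})
ims=[]
for c in ("top","side"):
    im=env.read_camera(c); cv2.imwrite(f"pics/{c}0.png",im)
    for l in ("box","saddle","cap"):
        for d in env.look_for(c,l)[:4]: print(c,l,np.round(d["rect"]),round(d["conf"],2))
    for l,z in (("box_in",.005),("saddle",0),("cap",0)):
        for d in env.tip_of(c,l)[:4]: print(c,l,np.round(d["position"]),round(d["conf"],2),at(c,*d["position"],z).round(3))
print(env.read_state()["clock"])
E
```

```text
{'clock': np.float64(0.0), 'tool_pos': array([0.264, 0.621, 0.23 ]), 'eef_rot': array([-9.0114e+01, -3.0000e-03, -2.3017e+01]), 'force': array([ 0.302, -0.338, -0.578]), 'grip_width': np.float64(0.086)}
top box [374. 126. 526. 254.] 0.95
top saddle [229. 121. 271. 174.] 0.83
top cap [287. 228. 315. 256.] 0.83
top cap [234. 218. 261. 246.] 0.82
top cap [232. 281. 261. 312.] 0.77
top cap [283. 178. 313. 207.] 0.61
top box_in [193. 443.] 0.96 [ 0.522 -0.229  0.005]
top saddle [150. 250.] 0.95 [0.597 0.097 0.   ]
top cap [294. 248.] 0.93 [0.352 0.095 0.   ]
top cap [231. 250.] 0.83 [0.457 0.094 0.   ]
top cap [197. 298.] 0.76 [0.515 0.013 0.   ]
top cap [245. 300.] 0.56 [0.435 0.009 0.   ]
side box [252. 109. 363. 188.] 0.84
side saddle [180. 186. 222. 230.] 0.84
side cap [306. 243. 327. 272.] 0.97
side cap [248. 189. 272. 211.] 0.88
side cap [284. 200. 305. 226.] 0.81
side cap [249. 223. 276. 247.] 0.55
side box_in [149. 311.] 0.97 [ 0.523 -0.233  0.005]
side saddle [215. 202.] 0.64 [0.596 0.098 0.   ]
side cap [203. 258.] 0.98 [0.523 0.006 0.   ]
side cap [213. 293.] 0.82 [ 0.445 -0.006  0.   ]
side cap [264. 315.] 0.76 [0.347 0.092 0.   ]
0.7
```

View pics/top0.png

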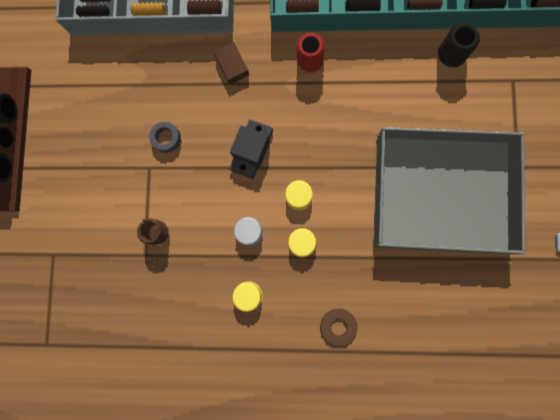

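View pics/side0.png

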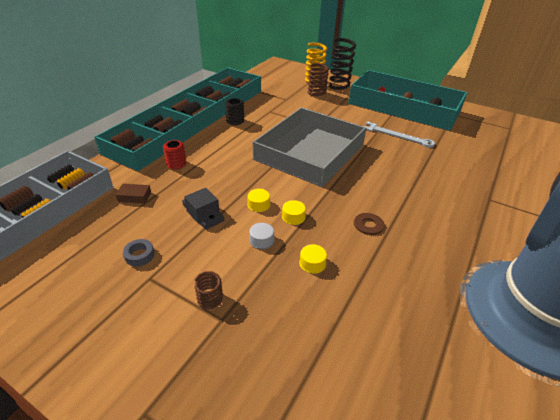

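The top view shows the saddle at about row 150, column 250. The plain grey cap is at (231, 250), and the box is centred near (193, 443) with almost no yaw. The yellow caps are the decoys. The side view agrees. The jaw direction already suits the saddle, so I'm moving over it now.

Call:
play_rows(
  deltas=[
    {"tx": 2,"ty": -3.2},
    {"tx": 4,"ty": -6.3},
    {"tx": 6,"ty": -9.4},
    {"tx": 8,"ty": -12.6},
    {"tx": 10,"ty": -15.7},
    {"tx": 12,"ty": -18.9},
    {"tx": 14,"ty": -22},
    {"tx": 16,"ty": -25.2},
    {"tx": 18,"ty": -28.3},
    {"tx": 20,"ty": -31.5},
    {"tx": 22,"ty": -34.6},
    {"tx": 24,"ty": -37.7},
    {"tx": 26,"ty": -40.9},
    {"tx": 28,"ty": -44},
    {"tx": 30,"ty": -47.2,"tz": -1},
    {"tx": 32,"ty": -50.3,"tz": -2},
    {"tx": 33.3,"ty": -52.4,"tz": -3},
    {"tx": 33.3,"ty": -52.4,"tz": -3},
    {"tx": 33.3,"ty": -52.4,"tz": -3},
  ],
  gripper=8.54,
)

```text
$.deltas[0]: bad value
```

```bash
python3 - <<'E'
from h import *
s=env.read_state(); print({k:np.round(s[k],3) for k in ("clock","tool_pos","eef_rot","force","grip_width")})
cal=env.get_calibration("wrist")
im=env.read_camera("wrist"); cv2.imwrite("pics/w0.png",im)
for l in ("saddle","cap"):
  for d in env.tip_of("wrist",l)[:4]: print(l,np.round(d["position"]),round(d["conf"],2),at("wrist",*d["position"],0,cal).round(4))
# model corners with top pixel yaw guess
a=at("top",128,258,.014);b=at("top",167,242,.014); print("top yaw",np.degrees(np.arctan2(*(a-b)[[1,0]])), (a+b)/2)
E
```

```text
{'clock': np.float64(0.7), 'tool_pos': array([0.264, 0.621, 0.231]), 'eef_rot': array([-8.9993e+01,  6.0000e-03, -2.3022e+01]), 'force': array([-0.159, -0.454,  0.065]), 'grip_width': np.float64(0.086)}
cap [332.  45.] 0.61 [0.3459 0.0851 0.    ]
cap [373.  56.] 0.56 [0.444  0.0131 0.    ]
top yaw -20.926899019660745 [0.59865696 0.09428466 0.014     ]
```

View pics/w0.png

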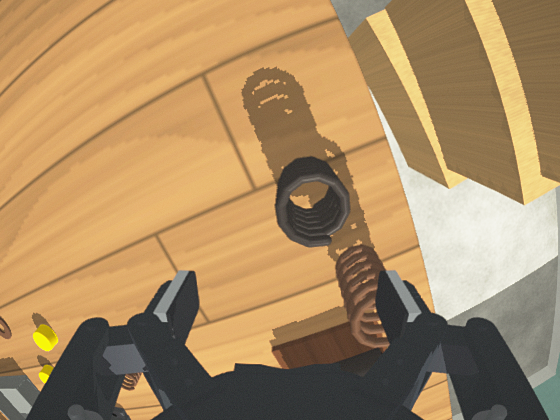

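The call was refused because each row needs every key, so nothing moved. The wrist view shows tall springs close to the gripper: black at (200, 312) and brown at (295, 360). I'll lift before travelling.

Call:
play_rows(
  deltas=[
    {"tx": 0,"ty": 0,"tz": 3,"wx": 0,"wy": 0,"wz": 0},
    {"tx": 0,"ty": 0,"tz": 6,"wx": 0,"wy": 0,"wz": 0},
    {"tx": 1,"ty": -1.6,"tz": 8,"wx": 0,"wy": 0,"wz": 0},
    {"tx": 3,"ty": -4.7,"tz": 8,"wx": 0,"wy": 0,"wz": 0},
    {"tx": 5,"ty": -7.9,"tz": 8,"wx": 0,"wy": 0,"wz": 0},
    {"tx": 7,"ty": -11,"tz": 8,"wx": 0,"wy": 0,"wz": 0},
    {"tx": 9,"ty": -14.2,"tz": 8,"wx": 0,"wy": 0,"wz": 0},
    {"tx": 11,"ty": -17.3,"tz": 8,"wx": 0,"wy": 0,"wz": 0},
    {"tx": 13,"ty": -20.5,"tz": 8,"wx": 0,"wy": 0,"wz": 0},
    {"tx": 15,"ty": -23.6,"tz": 8,"wx": 0,"wy": 0,"wz": 0},
    {"tx": 17,"ty": -26.8,"tz": 8,"wx": 0,"wy": 0,"wz": 0},
    {"tx": 19,"ty": -30,"tz": 8,"wx": 0,"wy": 0,"wz": 0},
    {"tx": 21,"ty": -33,"tz": 7,"wx": 0,"wy": 0,"wz": 0},
    {"tx": 23,"ty": -36.2,"tz": 5,"wx": 0,"wy": 0,"wz": 0},
    {"tx": 25,"ty": -39.4,"tz": 3,"wx": 0,"wy": 0,"wz": 0},
    {"tx": 27,"ty": -42.5,"tz": 1,"wx": 0,"wy": 0,"wz": 0},
    {"tx": 29,"ty": -45.7,"tz": -1,"wx": 0,"wy": 0,"wz": 0},
    {"tx": 31,"ty": -48.8,"tz": -2,"wx": 0,"wy": 0,"wz": 0},
    {"tx": 33.3,"ty": -52.5,"tz": -3,"wx": 0,"wy": 0,"wz": 0},
    {"tx": 33.3,"ty": -52.5,"tz": -3,"wx": 0,"wy": 0,"wz": 0},
  ],
  gripper=8.54,
)

```text
clock: 2.52
tool_pos: [0.5993, 0.0863, 0.1996]
eef_rot: [-90.3, -0.1, -23.7]
force: [-0.7, -0.6, -0.1]
grip_width: 0.0854
```

```bash
python3 - <<'E'
from h import *
s=env.read_state(); print({k:np.round(s[k],3) for k in ("clock","tool_pos","eef_rot","force","grip_width")})
cal=env.get_calibration("wrist")
im=env.read_camera("wrist"); cv2.imwrite("pics/w1.png",im)
for l in ("saddle","cap"):
  for d in env.tip_of("wrist",l)[:4]: print(l,np.round(d["position"]),round(d["conf"],2),at("wrist",*d["position"],0,cal).round(4))
import json; json.dump({k:(np.array(v).tolist()) for k,v in cal.items()},open("cal1.json","w"))
E
```

```text
{'clock': np.float64(2.517), 'tool_pos': array([0.599, 0.086, 0.2  ]), 'eef_rot': array([-90.339,  -0.124, -23.702]), 'force': array([-0.714, -0.583, -0.078]), 'grip_width': np.float64(0.085)}
saddle [181. 294.] 0.76 [0.6009 0.0913 0.    ]
cap [ 56. 238.] 0.8 [0.4546 0.0923 0.    ]
cap [146. 192.] 0.76 [0.5203 0.0062 0.    ]
cap [ 81. 161.] 0.7 [0.4384 0.005  0.    ]
```

View pics/w1.png

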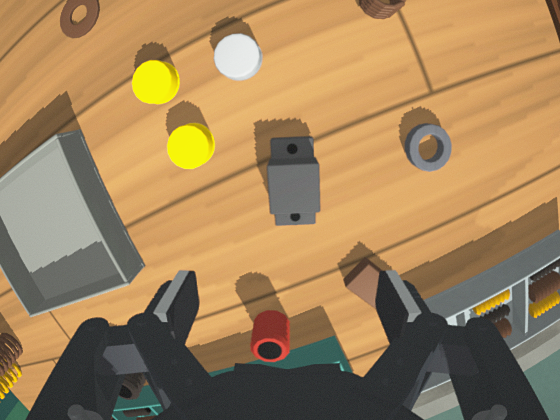

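The wrist view shows the saddle at (181, 294), upright, with ear holes at (149, 292) and (216, 295). The white steel cap is at (56, 238).

```bash
python3 - <<'E'
from h import *; import json
cal=json.load(open("cal1.json"))
a=at("wrist",149,292,.014,cal);b=at("wrist",216,295,.014,cal)
print(a,b,(a+b)/2,np.linalg.norm(a-b),np.degrees(np.arctan2(*(b-a)[[1,0]])))
c=[at("wrist",r,k,.04,cal) for r,k in((166,270),(166,318),(213,268),(209,319))]; print(np.round(c,3),np.mean(c,0))
s=env.read_state();print(s["tool_pos"],s["eef_rot"])
E
```

```text
[0.56679122 0.10400122 0.014     ] [0.63387878 0.07831834 0.014     ] [0.600335   0.09115978 0.014     ] 0.07183558444613146 -20.948156739022288
[[0.57  0.08  0.04 ]
 [0.588 0.121 0.04 ]
 [0.612 0.058 0.04 ]
 [0.628 0.106 0.04 ]] [0.59968371 0.09125201 0.04      ]
[0.59695922 0.09606102 0.20116797] [-8.99877556e+01  3.87575762e-02 -2.30968504e+01]
```

Call:
play_rows(
  deltas=[
    {"tx": 0.2,"ty": -0.3,"tz": -2.5,"wx": 0,"wy": 0,"wz": 2},
    {"tx": 0.2,"ty": -0.3,"tz": -5,"wx": 0,"wy": 0,"wz": 2},
    {"tx": 0.2,"ty": -0.3,"tz": -7.5,"wx": 0,"wy": 0,"wz": 2},
    {"tx": 0.2,"ty": -0.3,"tz": -10,"wx": 0,"wy": 0,"wz": 2},
    {"tx": 0.2,"ty": -0.3,"tz": -12.5,"wx": 0,"wy": 0,"wz": 2},
    {"tx": 0.2,"ty": -0.3,"tz": -14.5,"wx": 0,"wy": 0,"wz": 2},
    {"tx": 0.2,"ty": -0.3,"tz": -16.5,"wx": 0,"wy": 0,"wz": 2},
    {"tx": 0.2,"ty": -0.3,"tz": -18,"wx": 0,"wy": 0,"wz": 2},
    {"tx": 0.2,"ty": -0.3,"tz": -19,"wx": 0,"wy": 0,"wz": 2},
    {"tx": 0.2,"ty": -0.3,"tz": -19.5,"wx": 0,"wy": 0,"wz": 2},
    {"tx": 0.2,"ty": -0.3,"tz": -19.5,"wx": 0,"wy": 0,"wz": 2},
    {"tx": 0.2,"ty": -0.3,"tz": -19.5,"wx": 0,"wy": 0,"wz": 2},
    {"tx": 0.2,"ty": -0.3,"tz": -19.5,"wx": 0,"wy": 0,"wz": 2},
  ],
  gripper=8.54,
)

```text
clock: 3.75
tool_pos: [0.5998, 0.0936, 0.0074]
eef_rot: [-89.9, -0.1, -21.1]
force: [0.6, 0.6, 0.1]
grip_width: 0.0855
```

Call:
play_rows(
  deltas=[
    {"tx": 0,"ty": 0,"tz": 0,"wx": 0,"wy": 0,"wz": 0},
    {"tx": 0,"ty": 0,"tz": 0,"wx": 0,"wy": 0,"wz": 0},
    {"tx": 0,"ty": 0,"tz": 0,"wx": 0,"wy": 0,"wz": 0},
    {"tx": 0,"ty": 0,"tz": 0,"wx": 0,"wy": 0,"wz": 0},
    {"tx": 0,"ty": 0,"tz": 0,"wx": 0,"wy": 0,"wz": 0},
    {"tx": 0,"ty": 0,"tz": 0,"wx": 0,"wy": 0,"wz": 0},
    {"tx": 0,"ty": 0,"tz": 0,"wx": 0,"wy": 0,"wz": 0},
    {"tx": 0,"ty": 0,"tz": 0,"wx": 0,"wy": 0,"wz": 0},
    {"tx": 0,"ty": 0,"tz": 0,"wx": 0,"wy": 0,"wz": 0},
    {"tx": 0,"ty": 0,"tz": 0,"wx": 0,"wy": 0,"wz": 0},
  ],
  gripper=3.5,
)

```text
clock: 4.58
tool_pos: [0.6001, 0.0929, 0.0084]
eef_rot: [-89.9, -0.1, -21.1]
force: [-1.5, -0.5, 4.5]
grip_width: 0.0491
```

Call:
play_rows(
  deltas=[
    {"tx": 0,"ty": 0,"tz": 1,"wx": 0,"wy": 0,"wz": 0},
    {"tx": 0,"ty": 0,"tz": 3,"wx": 0,"wy": 0,"wz": 0},
    {"tx": 0,"ty": 0,"tz": 5,"wx": 0,"wy": 0,"wz": 0},
    {"tx": 0,"ty": 0,"tz": 7,"wx": 0,"wy": 0,"wz": 0},
    {"tx": 0,"ty": -1,"tz": 9,"wx": 0,"wy": 0,"wz": 1},
    {"tx": -0.7,"ty": -3,"tz": 10,"wx": 0,"wy": 0,"wz": 2},
    {"tx": -1.3,"ty": -5.5,"tz": 10,"wx": 0,"wy": 0,"wz": 4},
    {"tx": -2,"ty": -8,"tz": 10,"wx": 0,"wy": 0,"wz": 6},
    {"tx": -2.6,"ty": -10.5,"tz": 10,"wx": 0,"wy": 0,"wz": 8},
    {"tx": -3.2,"ty": -13,"tz": 10,"wx": 0,"wy": 0,"wz": 10},
    {"tx": -3.8,"ty": -15.5,"tz": 10,"wx": 0,"wy": 0,"wz": 12},
    {"tx": -4.4,"ty": -18,"tz": 10,"wx": 0,"wy": 0,"wz": 14},
    {"tx": -5,"ty": -20.5,"tz": 10,"wx": 0,"wy": 0,"wz": 16},
    {"tx": -5.6,"ty": -23,"tz": 10,"wx": 0,"wy": 0,"wz": 18},
    {"tx": -6.2,"ty": -25.5,"tz": 10,"wx": 0,"wy": 0,"wz": 19},
    {"tx": -6.8,"ty": -28,"tz": 10,"wx": 0,"wy": 0,"wz": 19},
    {"tx": -7.3,"ty": -30.5,"tz": 10,"wx": 0,"wy": 0,"wz": 19},
    {"tx": -7.8,"ty": -32.4,"tz": 10,"wx": 0,"wy": 0,"wz": 19},
    {"tx": -7.8,"ty": -32.4,"tz": 10,"wx": 0,"wy": 0,"wz": 19},
    {"tx": -7.8,"ty": -32.4,"tz": 10,"wx": 0,"wy": 0,"wz": 19},
  ],
)

```text
clock: 6.25
tool_pos: [0.5202, -0.2325, 0.1077]
eef_rot: [-89.9, 0.0, -2.3]
force: [0.0, 0.2, -6.7]
grip_width: 0.0492
```

```bash
python3 - <<'E'
from h import *
s=env.read_state(); print({k:np.round(s[k],3) for k in ("clock","tool_pos","eef_rot","force","grip_width")})
T=cv2.imread("pics/top0.png"); cv2.imwrite("pics/boxtop.png",cv2.resize(T[110:270,360:540],None,fx=4,fy=3.5))
im=env.read_camera("wrist"); cv2.imwrite("pics/w2.png",im)
for d in env.tip_of("wrist","box_in")[:2]: print(np.round(d["position"]),d["conf"],at("wrist",*d["position"],.005))
# rim corners (top0) at z=.05
for r,c in((129,381),(132,523),(252,524),(247,377)): print(at("top",r,c,.05).round(3))
E
```

```text
{'clock': np.float64(6.25), 'tool_pos': array([ 0.52 , -0.233,  0.108]), 'eef_rot': array([-8.9909e+01,  3.9000e-02, -2.3160e+00]), 'force': array([ 0.023,  0.225, -6.737]), 'grip_width': np.float64(0.049)}
[ 0.618 -0.12   0.05 ]
[ 0.612 -0.34   0.05 ]
[ 0.425 -0.331  0.05 ]
[ 0.431 -0.111  0.05 ]
```

View pics/w2.png

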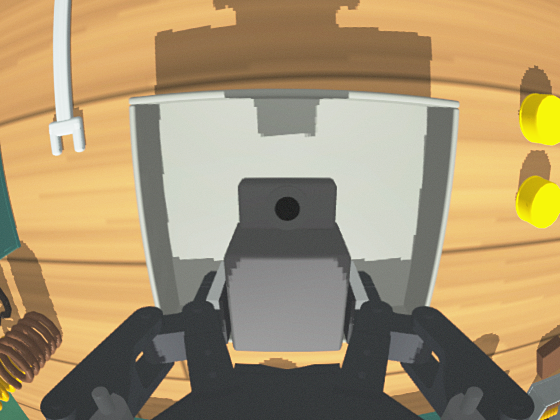

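The wrist view shows the saddle held level over the box, with clearance on all sides. Lowering it now.

Call:
play_rows(
  deltas=[
    {"tx": 0.1,"ty": 0.5,"tz": -1.5,"wx": 0,"wy": 0,"wz": 0},
    {"tx": 0.1,"ty": 0.5,"tz": -3,"wx": 0,"wy": 0,"wz": 0},
    {"tx": 0.1,"ty": 0.5,"tz": -4.5,"wx": 0,"wy": 0,"wz": 0},
    {"tx": 0.1,"ty": 0.5,"tz": -6,"wx": 0,"wy": 0,"wz": 0},
    {"tx": 0.1,"ty": 0.5,"tz": -7,"wx": 0,"wy": 0,"wz": 0},
    {"tx": 0.1,"ty": 0.5,"tz": -7.8,"wx": 0,"wy": 0,"wz": 0},
    {"tx": 0.1,"ty": 0.5,"tz": -8.3,"wx": 0,"wy": 0,"wz": 0},
    {"tx": 0.1,"ty": 0.5,"tz": -8.6,"wx": 0,"wy": 0,"wz": 0},
    {"tx": 0.1,"ty": 0.5,"tz": -8.8,"wx": 0,"wy": 0,"wz": 0},
    {"tx": 0.1,"ty": 0.5,"tz": -9,"wx": 0,"wy": 0,"wz": 0},
    {"tx": 0.1,"ty": 0.5,"tz": -9.2,"wx": 0,"wy": 0,"wz": 0},
    {"tx": 0.1,"ty": 0.5,"tz": -9.2,"wx": 0,"wy": 0,"wz": 0},
    {"tx": 0.1,"ty": 0.5,"tz": -9.2,"wx": 0,"wy": 0,"wz": 0},
  ],
)

```text
clock: 7.43
tool_pos: [0.5227, -0.225, 0.016]
eef_rot: [-89.8, -0.0, -2.1]
force: [-0.5, 0.4, -6.5]
grip_width: 0.0489
```

Call:
play_rows(
  deltas=[
    {"tx": 0,"ty": 0,"tz": -0.08,"wx": 0,"wy": 0,"wz": 0},
    {"tx": 0,"ty": 0,"tz": -0.16,"wx": 0,"wy": 0,"wz": 0},
    {"tx": 0,"ty": 0,"tz": -0.24,"wx": 0,"wy": 0,"wz": 0},
    {"tx": 0,"ty": 0,"tz": -0.24,"wx": 0,"wy": 0,"wz": 0},
    {"tx": 0,"ty": 0,"tz": -0.24,"wx": 0,"wy": 0,"wz": 0},
  ],
)

```text
clock: 7.85
tool_pos: [0.5227, -0.225, 0.0136]
eef_rot: [-89.8, -0.0, -2.1]
force: [-0.0, -0.1, -6.7]
grip_width: 0.0494
```

Call:
play_rows(
  deltas=[
    {"tx": 0,"ty": 0,"tz": -0.05,"wx": 0,"wy": 0,"wz": 0},
    {"tx": 0,"ty": 0,"tz": -0.1,"wx": 0,"wy": 0,"wz": 0},
    {"tx": 0,"ty": 0,"tz": -0.15,"wx": 0,"wy": 0,"wz": 0},
    {"tx": 0,"ty": 0,"tz": -0.15,"wx": 0,"wy": 0,"wz": 0},
    {"tx": 0,"ty": 0,"tz": -0.15,"wx": 0,"wy": 0,"wz": 0},
  ],
)

```text
clock: 8.27
tool_pos: [0.5227, -0.225, 0.0134]
eef_rot: [-89.8, -0.0, -2.1]
force: [-4.2, 2.4, 5.0]
grip_width: 0.0494
```

The force changed from -6.7 N to +5 N at z 0.0134, as expected, so the saddle is on the floor. Releasing, then lifting.

Call:
play_rows(
  deltas=[
    {"tx": 0,"ty": 0,"tz": 0,"wx": 0,"wy": 0,"wz": 0},
    {"tx": 0,"ty": 0,"tz": 0,"wx": 0,"wy": 0,"wz": 0},
    {"tx": 0,"ty": 0,"tz": 0,"wx": 0,"wy": 0,"wz": 0},
    {"tx": 0,"ty": 0,"tz": 0,"wx": 0,"wy": 0,"wz": 0},
    {"tx": 0,"ty": 0,"tz": 0,"wx": 0,"wy": 0,"wz": 0},
    {"tx": 0,"ty": 0,"tz": 0,"wx": 0,"wy": 0,"wz": 0},
    {"tx": 0,"ty": 0,"tz": 0,"wx": 0,"wy": 0,"wz": 0},
    {"tx": 0,"ty": 0,"tz": 0,"wx": 0,"wy": 0,"wz": 0},
    {"tx": 0,"ty": 0,"tz": 1,"wx": 0,"wy": 0,"wz": 0},
    {"tx": 0,"ty": 0,"tz": 3,"wx": 0,"wy": 0,"wz": 0},
    {"tx": 0,"ty": 0,"tz": 5.5,"wx": 0,"wy": 0,"wz": 0},
    {"tx": 0,"ty": 0,"tz": 8,"wx": 0,"wy": 0,"wz": 0},
    {"tx": 0,"ty": 0,"tz": 11,"wx": 0,"wy": 0,"wz": 0},
    {"tx": 0,"ty": 0,"tz": 14,"wx": 0,"wy": 0,"wz": 0},
    {"tx": 0,"ty": 0,"tz": 17,"wx": 0,"wy": 0,"wz": 0},
    {"tx": 0,"ty": 0,"tz": 18,"wx": 0,"wy": 0,"wz": 0},
    {"tx": 0,"ty": 0,"tz": 18,"wx": 0,"wy": 0,"wz": 0},
    {"tx": 0,"ty": 0,"tz": 18,"wx": 0,"wy": 0,"wz": 0},
  ],
  gripper=8.54,
)

```text
clock: 9.77
tool_pos: [0.5225, -0.2248, 0.1935]
eef_rot: [-89.8, -0.1, -2.1]
force: [0.7, -0.2, -0.3]
grip_width: 0.0854
```

```bash
python3 - <<'E'
from h import *
s=env.read_state(); print({k:np.round(s[k],3) for k in ("clock","tool_pos","eef_rot","force","grip_width")})
cal=env.get_calibration("wrist")
im=env.read_camera("wrist"); cv2.imwrite("pics/w3.png",im)
for l in ("saddle","cap"):
  for d in env.tip_of("wrist",l)[:4]: print(l,np.round(d["position"]),round(d["conf"],2),at("wrist",*d["position"],.005*(l=="saddle"),cal).round(4))
import json; json.dump({k:(np.array(v).tolist()) for k,v in cal.items()},open("cal3.json","w"))
E
```

```text
{'clock': np.float64(9.767), 'tool_pos': array([ 0.522, -0.225,  0.193]), 'eef_rot': array([-8.983e+01, -6.900e-02, -2.064e+00]), 'force': array([ 0.655, -0.161, -0.336]), 'grip_width': np.float64(0.085)}
saddle [185. 285.] 0.87 [ 0.5229 -0.2276  0.005 ]
cap [ 45. 535.] 0.96 [0.346  0.0934 0.    ]
cap [130. 538.] 0.88 [0.4557 0.0997 0.    ]
cap [109. 481.] 0.71 [0.4385 0.0022 0.    ]
cap [177. 485.] 0.55 [ 0.5197  0.0143 -0.    ]
```

View pics/w3.png

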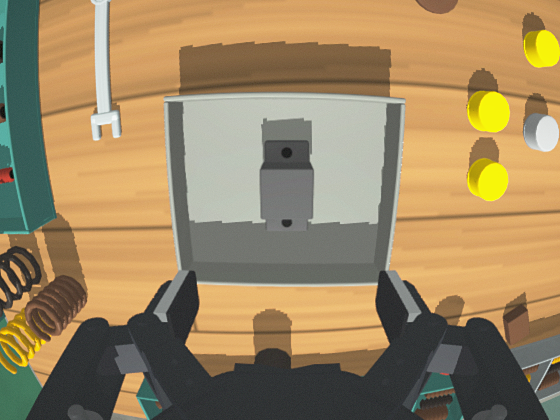

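The wrist view shows the saddle flat and upright in the box at (185, 285). The grey cap is at (130, 538). Moving over the cap and turning the jaws clear of the yellow ones.

Call:
play_rows(
  deltas=[
    {"tx": -0.4,"ty": 2,"tz": 0,"wx": 0,"wy": 0,"wz": -3},
    {"tx": -1,"ty": 5,"tz": 0,"wx": 0,"wy": 0,"wz": -8},
    {"tx": -1.6,"ty": 8,"tz": 0,"wx": 0,"wy": 0,"wz": -13},
    {"tx": -2.3,"ty": 11,"tz": 0,"wx": 0,"wy": 0,"wz": -18},
    {"tx": -2.9,"ty": 14,"tz": 0,"wx": 0,"wy": 0,"wz": -23},
    {"tx": -3.5,"ty": 17,"tz": 0,"wx": 0,"wy": 0,"wz": -28},
    {"tx": -4.2,"ty": 20,"tz": 0,"wx": 0,"wy": 0,"wz": -33},
    {"tx": -4.8,"ty": 23,"tz": 0,"wx": 0,"wy": 0,"wz": -38},
    {"tx": -5.4,"ty": 26,"tz": 0,"wx": 0,"wy": 0,"wz": -43},
    {"tx": -6,"ty": 29,"tz": 0,"wx": 0,"wy": 0,"wz": -48},
    {"tx": -6.6,"ty": 31.9,"tz": -1,"wx": 0,"wy": 0,"wz": -50},
    {"tx": -6.6,"ty": 31.9,"tz": -2,"wx": 0,"wy": 0,"wz": -50},
    {"tx": -6.6,"ty": 31.9,"tz": -2,"wx": 0,"wy": 0,"wz": -50},
    {"tx": -6.6,"ty": 31.9,"tz": -2,"wx": 0,"wy": 0,"wz": -50},
    {"tx": -6.6,"ty": 31.9,"tz": -2,"wx": 0,"wy": 0,"wz": -50},
  ],
)

```text
clock: 11.17
tool_pos: [0.4557, 0.0931, 0.1711]
eef_rot: [-89.8, 0.2, -52.2]
force: [0.6, -0.8, 0.2]
grip_width: 0.0853
```

```bash
python3 - <<'E'
from h import *; import json
c3=json.load(open("cal3.json"))
a=at("wrist",153,287,.019,c3);b=at("wrist",222,287,.019,c3); print("saddle holes",a,b,(a+b)/2)
c=[at("wrist",r,k,.045,c3) for r,k in((169,262),(169,312),(220,261),(219,313))]; print("top",np.round(c,3),np.mean(c,0))
s=env.read_state(); print({k:np.round(s[k],3) for k in ("clock","tool_pos","eef_rot","force","grip_width")})
cal=env.get_calibration("wrist")
im=env.read_camera("wrist"); cv2.imwrite("pics/w4.png",im)
for d in env.tip_of("wrist","cap")[:4]: print(np.round(d["position"]),round(d["conf"],2),at("wrist",*d["position"],0,cal).round(4))
for d in env.look_for("wrist","cap")[:4]: print(np.round(d["rect"]),round(d["conf"],2))
json.dump({k:(np.array(v).tolist()) for k,v in cal.items()},open("cal4.json","w"))
E
```

```text
saddle holes [ 0.48756139 -0.22445796  0.019     ] [ 0.55946499 -0.2270885   0.019     ] [ 0.52351319 -0.22577323  0.019     ]
top [[ 0.498 -0.248  0.045]
 [ 0.5   -0.202  0.045]
 [ 0.547 -0.252  0.045]
 [ 0.548 -0.202  0.045]] [ 0.52307094 -0.22585328  0.045     ]
{'clock': np.float64(11.167), 'tool_pos': array([0.456, 0.093, 0.171]), 'eef_rot': array([-89.849,   0.155, -52.181]), 'force': array([ 0.645, -0.822,  0.21 ]), 'grip_width': np.float64(0.085)}
[189. 288.] 0.88 [0.457  0.0932 0.    ]
[244. 224.] 0.78 [0.4396 0.0037 0.    ]
[125. 199.] 0.68 [0.3481 0.0915 0.    ]
[284. 286.] 0.56 [0.5219 0.0059 0.    ]
[266. 265. 307. 310.] 0.76
[199. 226. 246. 273.] 0.69
[263. 166. 314. 220.] 0.66
[172. 102. 224. 154.] 0.57
```

View pics/w4.png

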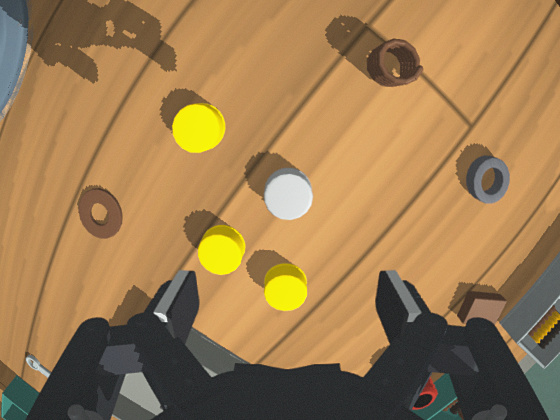

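The wrist view shows the white cap at about (193, 289). The jaws (left and right in the image) are clear of the yellow caps.

```bash
python3 - <<'E'
from h import *; import json
from scipy.optimize import least_squares
cal=json.load(open("cal4.json")); im=cv2.imread("pics/w4.png")
hsv=cv2.cvtColor(im,cv2.COLOR_BGR2HSV); m=((hsv[...,1]<50)&(hsv[...,2]>110)).astype(np.uint8); m[:,:255]=0;m[:,322:]=0;m[:160]=0;m[228:]=0
n,l,st,ce=cv2.connectedComponentsWithStats(m); i=1+st[1:,4].argmax(); print(st[i],ce[i])
hull=cv2.findContours((l==i).astype(np.uint8),0,1)[0][0]
yy,xx=np.nonzero(l==i)
# silhouette of model cap vs mask: match centroid+bbox
def sil(p):
    pts=[proj("wrist",(p[0]+.023*np.cos(t),p[1]+.023*np.sin(t),z),cal) for z in(.001,.025) for t in np.linspace(0,6.28,60)]
    h=cv2.convexHull(np.float32(pts)); M=cv2.moments(h); x0=h[:,0].min(0);x1=h[:,0].max(0); return np.array([M["m10"]/M["m00"],M["m01"]/M["m00"],*x0,*x1])
obs=np.array([ce[i][1],ce[i][0],st[i][1]-0,st[i][0]-0,st[i][1]+st[i][3]-1,st[i][0]+st[i][2]-1])
r=least_squares(lambda p:sil(p)-obs,[.457,.093],diff_step=1e-3); print(r.x,r.fun)
s=env.read_state();print(s["tool_pos"],s["eef_rot"])
E
```

```text
[ 264  168   49   52 2012] [287.76590457 193.45725646]
[0.45760055 0.09261918] [ 0.22922911  0.12786468 -0.87535095 -0.88494873  0.68829346  0.76177979]
[0.45606052 0.09340148 0.17174846] [-89.75039172   0.13677283 -52.18663243]
```

Call:
play_rows(
  deltas=[
    {"tx": 0.15,"ty": -0.1,"tz": -2.5,"wx": 0,"wy": 0,"wz": 0},
    {"tx": 0.15,"ty": -0.1,"tz": -5,"wx": 0,"wy": 0,"wz": 0},
    {"tx": 0.15,"ty": -0.1,"tz": -7.5,"wx": 0,"wy": 0,"wz": 0},
    {"tx": 0.15,"ty": -0.1,"tz": -10,"wx": 0,"wy": 0,"wz": 0},
    {"tx": 0.15,"ty": -0.1,"tz": -12.5,"wx": 0,"wy": 0,"wz": 0},
    {"tx": 0.15,"ty": -0.1,"tz": -14.3,"wx": 0,"wy": 0,"wz": 0},
    {"tx": 0.15,"ty": -0.1,"tz": -15.6,"wx": 0,"wy": 0,"wz": 0},
    {"tx": 0.15,"ty": -0.1,"tz": -16.4,"wx": 0,"wy": 0,"wz": 0},
    {"tx": 0.15,"ty": -0.1,"tz": -16.8,"wx": 0,"wy": 0,"wz": 0},
    {"tx": 0.15,"ty": -0.1,"tz": -16.8,"wx": 0,"wy": 0,"wz": 0},
    {"tx": 0.15,"ty": -0.1,"tz": -16.8,"wx": 0,"wy": 0,"wz": 0},
    {"tx": 0.15,"ty": -0.1,"tz": -16.8,"wx": 0,"wy": 0,"wz": 0},
  ],
)

```text
clock: 12.32
tool_pos: [0.4583, 0.0925, 0.0046]
eef_rot: [-89.7, 0.1, -52.2]
force: [0.6, 0.6, 1.3]
grip_width: 0.0854
```

Call:
play_rows(
  deltas=[
    {"tx": 0,"ty": 0,"tz": 0,"wx": 0,"wy": 0,"wz": 0},
    {"tx": 0,"ty": 0,"tz": 0,"wx": 0,"wy": 0,"wz": 0},
    {"tx": 0,"ty": 0,"tz": 0,"wx": 0,"wy": 0,"wz": 0},
    {"tx": 0,"ty": 0,"tz": 0,"wx": 0,"wy": 0,"wz": 0},
    {"tx": 0,"ty": 0,"tz": 0,"wx": 0,"wy": 0,"wz": 0},
    {"tx": 0,"ty": 0,"tz": 0,"wx": 0,"wy": 0,"wz": 0},
    {"tx": 0,"ty": 0,"tz": 0,"wx": 0,"wy": 0,"wz": 0},
    {"tx": 0,"ty": 0,"tz": 0,"wx": 0,"wy": 0,"wz": 0},
    {"tx": 0,"ty": 0,"tz": 0,"wx": 0,"wy": 0,"wz": 0},
    {"tx": 0,"ty": 0,"tz": 0,"wx": 0,"wy": 0,"wz": 0},
  ],
  gripper=3,
)

```text
clock: 13.15
tool_pos: [0.4586, 0.0926, 0.0055]
eef_rot: [-89.6, 0.1, -52.2]
force: [-1.7, -0.7, 9.5]
grip_width: 0.044
```

Call:
play_rows(
  deltas=[
    {"tx": 0,"ty": 0,"tz": 1,"wx": 0,"wy": 0,"wz": 0},
    {"tx": 0,"ty": 0,"tz": 3,"wx": 0,"wy": 0,"wz": 0},
    {"tx": 0,"ty": 0,"tz": 5,"wx": 0,"wy": 0,"wz": 0},
    {"tx": 0,"ty": 0,"tz": 7,"wx": 0,"wy": 0,"wz": 0},
    {"tx": 0.2,"ty": -1,"tz": 9,"wx": 0,"wy": 0,"wz": 0},
    {"tx": 0.6,"ty": -3,"tz": 11,"wx": 0,"wy": 0,"wz": 0},
    {"tx": 1.1,"ty": -5.5,"tz": 12,"wx": 0,"wy": 0,"wz": 0},
    {"tx": 1.6,"ty": -8,"tz": 12,"wx": 0,"wy": 0,"wz": 0},
    {"tx": 2.1,"ty": -10.5,"tz": 12,"wx": 0,"wy": 0,"wz": 0},
    {"tx": 2.7,"ty": -13,"tz": 12,"wx": 0,"wy": 0,"wz": 0},
    {"tx": 3.2,"ty": -15.5,"tz": 12,"wx": 0,"wy": 0,"wz": 0},
    {"tx": 3.7,"ty": -18,"tz": 12,"wx": 0,"wy": 0,"wz": 0},
    {"tx": 4.2,"ty": -20.5,"tz": 12,"wx": 0,"wy": 0,"wz": 0},
    {"tx": 4.7,"ty": -23,"tz": 12,"wx": 0,"wy": 0,"wz": 0},
    {"tx": 5.2,"ty": -25.5,"tz": 12,"wx": 0,"wy": 0,"wz": 0},
    {"tx": 5.8,"ty": -28,"tz": 12,"wx": 0,"wy": 0,"wz": 0},
    {"tx": 6.3,"ty": -30.5,"tz": 12,"wx": 0,"wy": 0,"wz": 0},
    {"tx": 6.5,"ty": -31.8,"tz": 12,"wx": 0,"wy": 0,"wz": 0},
    {"tx": 6.5,"ty": -31.8,"tz": 12,"wx": 0,"wy": 0,"wz": 0},
    {"tx": 6.5,"ty": -31.8,"tz": 12,"wx": 0,"wy": 0,"wz": 0},
  ],
)

```text
clock: 14.82
tool_pos: [0.5231, -0.225, 0.1252]
eef_rot: [-89.6, 0.2, -52.3]
force: [-0.5, 0.5, 0.2]
grip_width: 0.0435
```

```bash
python3 - <<'E'
from h import *
s=env.read_state(); print({k:np.round(s[k],4) for k in ("clock","tool_pos","eef_rot","force","grip_width")})
im=env.read_camera("wrist"); cv2.imwrite("pics/w5.png",im)
E
```

```text
{'clock': np.float64(14.8167), 'tool_pos': array([ 0.5231, -0.225 ,  0.1252]), 'eef_rot': array([-89.6278,   0.1721, -52.2552]), 'force': array([-0.5213,  0.452 ,  0.1939]), 'grip_width': np.float64(0.0435)}
```

View pics/w5.png

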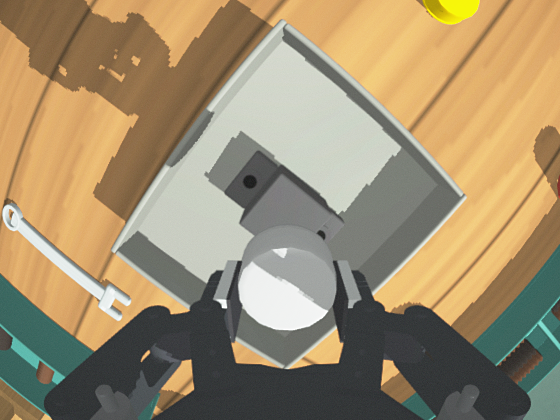

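The wrist view shows the cap held level at (285, 290) above the saddle. Lowering it.

Call:
play_rows(
  deltas=[
    {"tx": 0,"ty": -0.05,"tz": -1.5,"wx": 0,"wy": 0,"wz": 0},
    {"tx": 0,"ty": -0.05,"tz": -3,"wx": 0,"wy": 0,"wz": 0},
    {"tx": 0,"ty": -0.05,"tz": -4.5,"wx": 0,"wy": 0,"wz": 0},
    {"tx": 0,"ty": -0.05,"tz": -5.7,"wx": 0,"wy": 0,"wz": 0},
    {"tx": 0,"ty": -0.05,"tz": -6.5,"wx": 0,"wy": 0,"wz": 0},
    {"tx": 0,"ty": -0.05,"tz": -6.9,"wx": 0,"wy": 0,"wz": 0},
    {"tx": 0,"ty": -0.05,"tz": -7.1,"wx": 0,"wy": 0,"wz": 0},
    {"tx": 0,"ty": -0.05,"tz": -7.2,"wx": 0,"wy": 0,"wz": 0},
    {"tx": 0,"ty": -0.05,"tz": -7.2,"wx": 0,"wy": 0,"wz": 0},
    {"tx": 0,"ty": -0.05,"tz": -7.2,"wx": 0,"wy": 0,"wz": 0},
  ],
)

```text
clock: 15.7
tool_pos: [0.5236, -0.2245, 0.0537]
eef_rot: [-89.6, 0.1, -52.2]
force: [0.5, 0.5, -0.6]
grip_width: 0.0435
```

Call:
play_rows(
  deltas=[
    {"tx": 0,"ty": 0,"tz": -0.06,"wx": 0,"wy": 0,"wz": 0},
    {"tx": 0,"ty": 0,"tz": -0.12,"wx": 0,"wy": 0,"wz": 0},
    {"tx": 0,"ty": 0,"tz": -0.18,"wx": 0,"wy": 0,"wz": 0},
    {"tx": 0,"ty": 0,"tz": -0.2,"wx": 0,"wy": 0,"wz": 0},
    {"tx": 0,"ty": 0,"tz": -0.2,"wx": 0,"wy": 0,"wz": 0},
  ],
)

```text
clock: 16.12
tool_pos: [0.5236, -0.2245, 0.0517]
eef_rot: [-89.6, 0.2, -52.2]
force: [0.9, -0.6, -0.8]
grip_width: 0.0437
```

Call:
play_rows(
  deltas=[
    {"tx": 0,"ty": -0.1,"tz": -0.05,"wx": 0,"wy": 0,"wz": 0},
    {"tx": 0,"ty": -0.1,"tz": -0.1,"wx": 0,"wy": 0,"wz": 0},
    {"tx": 0,"ty": -0.1,"tz": -0.1,"wx": 0,"wy": 0,"wz": 0},
    {"tx": 0,"ty": -0.1,"tz": -0.1,"wx": 0,"wy": 0,"wz": 0},
  ],
)

```text
clock: 16.45
tool_pos: [0.5235, -0.2256, 0.0507]
eef_rot: [-89.6, 0.2, -52.2]
force: [-0.1, -0.4, -0.2]
grip_width: 0.0436
```

Call:
play_rows(
  deltas=[
    {"tx": 0,"ty": 0,"tz": -0.05,"wx": 0,"wy": 0,"wz": 0},
    {"tx": 0,"ty": 0,"tz": -0.08,"wx": 0,"wy": 0,"wz": 0},
    {"tx": 0,"ty": 0,"tz": -0.08,"wx": 0,"wy": 0,"wz": 0},
    {"tx": 0,"ty": 0,"tz": -0.08,"wx": 0,"wy": 0,"wz": 0},
  ],
)

```text
clock: 16.78
tool_pos: [0.5236, -0.2255, 0.0506]
eef_rot: [-89.6, 0.2, -52.2]
force: [-2.3, 0.5, 5.5]
grip_width: 0.0436
```

The cap touched at the expected height with 5.5 N. Releasing and retreating straight up.

Call:
play_rows(
  deltas=[
    {"tx": 0,"ty": 0,"tz": 0,"wx": 0,"wy": 0,"wz": 0},
    {"tx": 0,"ty": 0,"tz": 0,"wx": 0,"wy": 0,"wz": 0},
    {"tx": 0,"ty": 0,"tz": 0,"wx": 0,"wy": 0,"wz": 0},
    {"tx": 0,"ty": 0,"tz": 0,"wx": 0,"wy": 0,"wz": 0},
    {"tx": 0,"ty": 0,"tz": 0,"wx": 0,"wy": 0,"wz": 0},
    {"tx": 0,"ty": 0,"tz": 0,"wx": 0,"wy": 0,"wz": 0},
    {"tx": 0,"ty": 0,"tz": 0,"wx": 0,"wy": 0,"wz": 0},
    {"tx": 0,"ty": 0,"tz": 0,"wx": 0,"wy": 0,"wz": 0},
    {"tx": 0,"ty": 0,"tz": 1,"wx": 0,"wy": 0,"wz": 0},
    {"tx": 0,"ty": 0,"tz": 3,"wx": 0,"wy": 0,"wz": 0},
    {"tx": 0,"ty": 0,"tz": 5.5,"wx": 0,"wy": 0,"wz": 0},
    {"tx": 0,"ty": 0,"tz": 8,"wx": 0,"wy": 0,"wz": 0},
    {"tx": 0,"ty": 0,"tz": 11,"wx": 0,"wy": 0,"wz": 0},
    {"tx": 0,"ty": 0,"tz": 14,"wx": 0,"wy": 0,"wz": 0},
    {"tx": 0,"ty": 0,"tz": 16,"wx": 0,"wy": 0,"wz": 0},
    {"tx": 0,"ty": 0,"tz": 16,"wx": 0,"wy": 0,"wz": 0},
    {"tx": 0,"ty": 0,"tz": 16,"wx": 0,"wy": 0,"wz": 0},
  ],
  gripper=8.54,
)

```text
clock: 18.2
tool_pos: [0.5241, -0.2258, 0.2125]
eef_rot: [-89.4, 0.0, -52.2]
force: [-0.9, 0.2, -0.7]
grip_width: 0.0857
```

```bash
python3 - <<'E'
from h import *
s=env.read_state(); print({k:np.round(s[k],4) for k in ("clock","tool_pos","eef_rot","force","grip_width")})
cal=env.get_calibration("wrist")
im=env.read_camera("wrist"); cv2.imwrite("pics/w6.png",im)
for l,z in (("cap",.045),("saddle",.005)):
  for d in env.tip_of("wrist",l)[:5]: print(l,np.round(d["position"]),round(d["conf"],2),at("wrist",*d["position"],z,cal).round(4))
E
```

```text
{'clock': np.float64(18.2), 'tool_pos': array([ 0.5241, -0.2258,  0.2125]), 'eef_rot': array([-8.94404e+01,  6.00000e-03, -5.21602e+01]), 'force': array([-0.9151,  0.2134, -0.7252]), 'grip_width': np.float64(0.0857)}
cap [185. 286.] 0.74 [ 0.5229 -0.2227  0.045 ]
cap [ 24. 410.] 0.66 [ 0.5169 -0.0158  0.045 ]
saddle [180. 283.] 0.9 [ 0.5221 -0.2276  0.005 ]
```

View pics/w6.png

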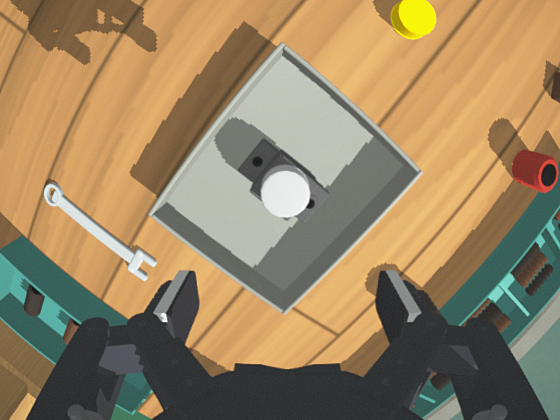

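The wrist view shows the cap at (193, 285), flat and centred on the saddle, which lies in the middle of the box. The gripper is clear, so I'm handing in.

```bash
python3 -c "
from h import *
print(env.job_done())"
```

```text
the job is handed in; nothing more can be done
None
```

The order is packed and handed in at about 18 s of the 56 s allowed. The saddle went in first and lies right way up on the box floor, near the middle. The plain steel cap then went on the middle of the saddle's top face, the same way up as it stood. I lowered both slowly, about 5 N of contact force at the end, then let go.

- **Last wrist picture:** the cap sits flat on the saddle inside the box, and the gripper is open and clear.
- **Position check:** the network put the cap at (0.523, -0.223) and the saddle at (0.522, -0.228). The 5 mm difference in y does not match my own measurement. When the cap was released, the gripper was within 1 mm of the saddle centre I had measured (0.523, -0.226).
- **Not checked:** I took no final side view. The hand-in reports no verdict.
- **Refused move:** the first move call was rejected for its format, and nothing moved.

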